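# Level the laundry-closet riser on its sprung foot

### The arm

A 6-joint arm with a two-finger parallel gripper is mounted at the origin on the work surface. World frame = base frame: x ahead of the robot, y to its left, z up, the work surface at z = 0. Lengths are in m, angles in degrees, forces in N, time in s.
With the tool pointing down it reaches from about 0.375 to 0.9 m from the base axis. Payload 3.1 kg.
Tool frame: the origin (TCP) lies between the finger pads; the fingertips stand 22 mm ahead of it and the grasp point (between the pads) lies 3 mm ahead of it (bot.tip_extent is the distance from the TCP to the fingertips, in m); y points along the fingers, z is the direction in which the jaws open and shut, and the axes are right-handed (so a half turn about y gives the same grasp; the last joint's range is limited). The gripper opens to 87 mm and grips with 3 to 60 N. Pads are 19 mm wide; open, the fingers measure 117 mm over their backs; the gripper's body (75 mm by 190 mm) begins 51 mm behind the grasp point.
Start: joints at [63.512, 30.224, 82.088, -0, 67.689, -10.227], TCP at [0.175, 0.6, 0.245] pointing down, gripper open.
Joint ranges: [-176.69, 176.69], [-43.24, 126.21], [12.49, 139.97], [-82, 262], [0, 151.66], [-163.58, 163.58]. Speed limits (degrees/s): [159.86, 159.86, 180, 180, 180, 180].

### API

Orientations are given as a 3x3 rotation matrix whose columns are the frame's x, y, z axes.
In Python, from rig import bot, eyes, models gives the robot as it stands. The module is installed in compiled form; this text tells all that it offers.
- The arm moves only by the tool arm_command, never from a script. Its arguments are lists of equal length, an entry for each row: "translation": the shift along the tool's x, y, z each as a share of 0.08 m, from -1 to 1, a list of three; "rotation": the turn, a rotation vector about the tool's x, y, z each as a share of 60 degrees, from -1 to 1, a list of three; "grip": the closure, from -1 (fully open) to 1 (shut), so that 0 is half open. In form: {"translation": [[x, y, z], ...], "rotation": [[rx, ry, rz], ...], "grip": [grip, ...]}. A call has 1 to 5 rows; each row is the pose to reach, as a shift and turn from the pose commanded when the call began, along the tool's axes at that moment; what a row does not reach only later rows make up. A row lasts 1/10 s, in which the tool goes at most 50 mm and 8.59 degrees, less where a joint would pass 70% of its speed; a pose out of reach is approached as far as the arm can. A call with a number of a shift or a turn outside -1 to 1 is refused whole. A call with a gripper value outside its range is refused whole. The fingers move at their own pace and stop on an object; the grip force is fixed at half the most. Time passes only in rows, so rows that repeat a pose let the fingers close. It gives the time, the measured TCP pose, the force and the opening at its end, in the units of the state.
- bot.read_state(): the state, without advancing time (a new reading comes with each control period).
- eyes.capture(name): name is "scene" or "top" or "wrist"; returns a dict with "image" (400x640x3 uint8, blue, green, red), "mtx" (3x3 intrinsics, pixels), "rvec" (rotation vector, rad) and "tvec" (3), from world to camera coordinates, as OpenCV has them; the wrist camera has in their place "hand_eye" (4x4, takes a point from camera to tool coordinates, whose origin is the TCP and whose axes are the tool frame's). Camera axes: x right, y down, z forward; pixel columns grow to the right and rows downward; lengths in m; the calibration is good to about 2 mm. A picture is of the moment at which its call begins: read the wrist's pose just before it. There is no depth.
- bot.hand_in(): hands the job in, once; it reports no verdict.
Trained networks look in the newest picture that a camera, given by its name, has taken for a name from the list of things; names that differ only in an ending like _2 or _b are one class to them, and where a whole thing is asked for, a point or a joint stands for the part that bears it (a point fixed in the world has none). Each returns a list of dicts, best first, with "conf" (0 to 1); they miss things now and then, are a little off and sometimes report something else, mostly with a low value. They report only what shows in the picture. A call takes as long as a camera call. They do not tell look-alikes from the thing itself.
- models.recognise(camera, thing): "extent" ([left, top, right, bottom] as shares, 0 to 1, of the picture: columns of its width, rows of its height, round what is visible of it).
- models.spot_point(camera, thing): "point" ([column, row] as shares, 0 to 1, of the picture: columns of its width, rows of its height: a listed point, or the origin of a listed thing).
The state is a dict: "time_s": time; "joint_positions": joint angles; "qvel": joint speeds; "tau": joint torques, N m; "position": TCP position; "tcp_rot": TCP orientation; "force": force on the tool from outside, world axes, zero at the start; "moment": the same for the moment, N m; "opening": opening from 0.0 (shut) to 1.0 (fully open).
Only numpy, scipy, OpenCV 4.12 (cv2) and the standard library are available. Lean on these libraries where they do the work, as an engineer would, in place of code of your own. Each camera call takes 0.05 s, during which the arm holds its last target. There are 200 camera calls.

### The job

The wooden riser shelf should stand level when it is loaded. Lay the blue spirit level flat along the middle of the riser's board and turn the black knob of the levelling foot until, with the level pressed down firmly enough to push the sprung foot fully down, its bubble sits between the two black lines. Finish while still pressing the level down like that, and leave the other things on the shelf where they are.

Things in the scene. Friction and masses are not known exactly. Their poses are not given: they have to be found in the camera images.
- level: loose blue torpedo spirit level, 160 long (its x) x 26 wide (its y) x 34 mm tall, 0.24 kg or so; origin at the centre of its underside, z up. A 68 mm yellow-green vial is let into the middle of its top; the 46 mm at either end are solid flat-topped blocks to press on. Either end may face the foot
- vial_mid (a point): middle of the vial, half way between its two black lines (which stand 22 mm apart), 26.5 mm above the level's underside; axes as the level
- bubble_mid (a point): middle of the pale 14 mm bubble; it slides along the level's x, up to 20 mm either side of vial_mid, towards the higher end, about 3 mm per 0.01 rad of slope, and settles in about 1 s. It is between the lines when within 4 mm of vial_mid
- riser: fixed hinge stand of the wooden riser shelf; origin on the table under the middle of the board. Its y runs along the board from the hinge end to the levelling foot; the hinge axis is parallel to its x, 130 mm to -y of the origin, 55 mm high
- board_mid (a point): middle of the top face of the tilting wooden board, 60 mm above the table when level; the board is 100 (riser x) x 258 mm (riser y), 10 mm thick; axes turn with the board, y towards the foot, z out of its top. It rests on the foot's sprung tip, 235 mm from the hinge
- foot_spring (a joint): how far the sprung tip of the foot is pressed in: 0 up, 0.007 m fully down on its stop. It is up under the board and level alone; about 3 N pressed on the board right over the tip (4 N on the foot end of a level that lies centred, 6 N at its middle) sends it fully down, which lowers the board's foot end by 7 mm
- foot_knob (a joint): turn of the foot's black knob, rad, 0 to 3.4; grows clockwise seen from above, which raises the board's foot end by 6 mm per rad (moves the bubble about 7.7 mm per rad towards the foot). It stays where it is left; stiff to about 0.25 N m. At the start the foot is too low; the right value differs each time
- knob_grip (a point): on the vertical axis of the round knob, middle of its height; the knob is 36 mm across and 36 mm tall, stands 175 mm to +y of the riser's origin, grip about 114 mm above the table; below the knob is a grey 46 mm square housing whose top is 29 mm under this point
- bin_low: lower of two stacked lidded white bins, 272 x 192 x 102 mm; origin at the centre of its underside; a bystander
- bin_top: upper of the two stacked bins, same size; a bystander
- lint_cover: flat green silicone lint trap cover, 100 x 190 x 12 mm; origin under its centre; a bystander
- caddy: round stainless clothespin caddy, 110 mm wide, 85 mm tall, hinged wire handle reaching 150 mm; origin under its centre; a bystander
- dish: glass dish with cork bottom, 100 mm wide, 32 mm tall; origin under its centre; a bystander
- detergent: detergent bottle, 84 mm wide, 220 mm tall; origin under its centre; a bystander
- spray_jar: lidded jar, 70 mm wide, 90 mm tall; origin under its centre; a bystander
Things that resemble listed ones, but are neither listed nor needed, are in the scene too. Of the things that look like the level, the middle-sized one is meant.

How it is judged (in metres and radians):
At the end, for the whole second after the job is handed in: The level lies flat along the board (0.15 rad; 35 mm across, 60 mm along of its middle), fingers press it over 2 N, over 3.5 N passes into the board, the spring is down over 5.5 of 7 mm, and the bubble is within 4.2 mm of the vial middle, throughout the last second (x of bubble_mid in the frame of vial_mid between -0.0042 and 0.0042 m and x of level in the frame of board_mid between -0.035 and 0.035 m and y of level in the frame of board_mid between -0.06 and 0.06 m and z of level in the frame of board_mid between -0.003 and 0.004 m and angle between the x axis of level and the y axis of board_mid, either way round below 0.15 rad and angle between the z axis of level and the z axis of board_mid, either way round below 0.03 rad and angle between board_mid's own z axis and vertical below 0.03 rad and contact force between the fingers and level above 2 N and contact force between level and riser above 3.5 N and value of joint foot_spring above 0.0055 m and linear speed of level below 0.02 m/s); the arm keeps its last pose, push and grip.
It fails at once if a bystander is shifted by more than 30 mm (distance of any of bin_low, bin_top, lint_cover, caddy, dish, detergent, spray_jar from where it was at the start of the episode above 0.03 m).
It also fails if it takes over 64 s, if anything falls off the work surface, if the arm or the gripper's body presses on something with over 40 N, if the wrist force passes 120 N, or if a joint passes its speed limit or range.

## Working session

There is one attempt and no reset: what is moved stays moved. The work goes in short steps, Python scripts to look and compute and a tool call to move; the robot and the scene stay as the last step left them, time stands still between calls to the robot, and variables do not carry over. Pictures are saved under pics/ and viewed, about 8 in all and at most 12, crops included, and the job is handed in when it is done.

Besides the shell and the picture viewer there is one more tool, called after "Call:" in YAML: its name, and indented under it one key for each argument. arm_command: Moves the arm, as the interface text tells. Shift numbers are shares of 0.08 m and turn numbers shares of 60 degrees, none past 1 either way. Its arguments: {"type":"object","properties":{"translation":{"type":"array"},"rotation":{"type":"array"},"grip":{"type":"array"}},"required":["translation","rotation","grip"]}

```bash
mkdir -p pics; cat > h.py <<'E'
import numpy as np, cv2
from rig import bot, eyes, models
def cam(name):
    s=bot.read_state(); c=eyes.capture(name); K=np.array(c["mtx"],float)
    if name=="wrist":
        H=np.array(c["hand_eye"],float); T=np.eye(4); T[:3,:3]=np.array(s["tcp_rot"]); T[:3,3]=s["position"]
        W=T@H; R=W[:3,:3].T; t=-R@W[:3,3]
    else:
        R=cv2.Rodrigues(np.array(c["rvec"],float))[0]; t=np.array(c["tvec"],float).ravel()
    return dict(img=c["image"],K=K,R=R,t=t)
def pix2z(c,u,v,z):
    d=c["R"].T@np.linalg.inv(c["K"])@np.array([u,v,1.]); o=-c["R"].T@c["t"]
    return o+d*(z-o[2])/d[2]
def proj(c,p):
    q=c["K"]@(c["R"]@np.array(p,float)+c["t"]); return q[:2]/q[2]
E
python3 - <<'E'
from h import *
print(bot.read_state())
for n in("scene","top"):
    c=cam(n); cv2.imwrite(f"pics/{n}0.png",c["img"])
    for th,z in(("level",0.0),("vial_mid",.03),("board_mid",.06),("riser",0),("knob_grip",.114),("bubble_mid",.03)):
        for r in models.spot_point(n,th)[:4]:
            u,v=r["point"][0]*640,r["point"][1]*400
            print(n,th,round(r["conf"],2),round(u),round(v),pix2z(c,u,v,z).round(3))
E
```

```text
{'time_s': 0.0, 'joint_positions': array([ 6.35137432e+01,  3.02792921e+01,  8.21571868e+01,  1.51445074e-03,
        6.76886220e+01, -1.02273177e+01]), 'qvel': array([-0.01456192, -0.09630476, -0.03365699,  0.01270549, -0.08811814,
        0.03264433]), 'tau': array([-3.21153275e-03, -4.40046072e+01, -1.76592207e+01,  6.31632912e-02,
        5.83018397e-02, -1.61461403e-04]), 'position': array([0.17463935, 0.59938672, 0.24356364]), 'tcp_rot': array([[ 9.60003163e-01, -9.95654892e-04,  2.79987386e-01],
       [-2.79988854e-01, -1.94334482e-03,  9.60001284e-01],
       [-4.11717938e-04, -9.99997616e-01, -2.14438945e-03]]), 'force': array([ 0.07703832,  0.17647808, -0.39012357]), 'moment': array([ 0.01752902, -0.02844319,  0.01677384]), 'opening': 0.996844807808266}
scene level 0.84 358 236 [0.43  0.058 0.   ]
scene level 0.8 385 280 [0.441 0.215 0.   ]
scene level 0.79 340 175 [ 0.349 -0.188  0.   ]
scene vial_mid 0.97 342 169 [ 0.346 -0.186  0.03 ]
scene vial_mid 0.88 360 228 [0.424 0.053 0.03 ]
scene vial_mid 0.73 384 281 [0.459 0.226 0.03 ]
scene board_mid 0.86 295 209 [ 0.574 -0.079  0.06 ]
scene riser 0.63 294 223 [ 0.581 -0.076  0.   ]
scene knob_grip 0.8 313 246 [0.603 0.091 0.114]
scene bubble_mid 0.59 340 162 [ 0.333 -0.217  0.03 ]
scene bubble_mid 0.31 267 122 [ 0.475 -0.53   0.03 ]
top level 0.74 368 276 [ 0.335 -0.206  0.   ]
top level 0.72 241 232 [0.461 0.221 0.   ]
top level 0.58 291 246 [0.424 0.051 0.   ]
top vial_mid 0.83 369 273 [ 0.343 -0.206  0.03 ]
top vial_mid 0.7 294 244 [0.427 0.039 0.03 ]
top vial_mid 0.66 239 231 [0.463 0.221 0.03 ]
top board_mid 0.83 326 198 [ 0.575 -0.06   0.06 ]
top riser 0.7 329 204 [ 0.57 -0.07  0.  ]
top riser 0.6 178 228 [0.467 0.432 0.   ]
top knob_grip 0.66 276 186 [0.598 0.098 0.114]
top bubble_mid 0.59 367 272 [ 0.346 -0.2    0.03 ]
```

View pics/scene0.png

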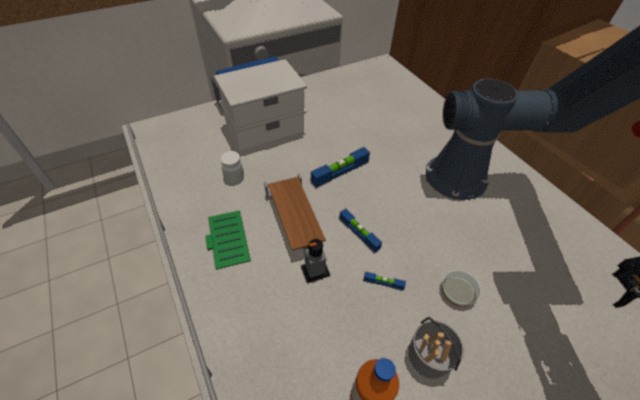

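View pics/top0.png

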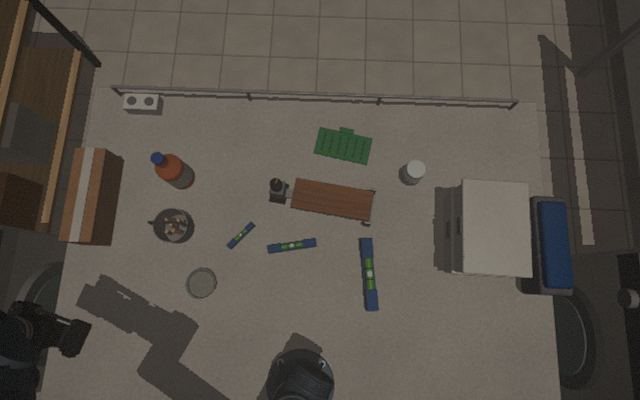

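Scene view: the three levels sit at px (341,167) large, (360,229) middle-sized and (384,281) small. The board is at (296,212) and the knob at (315,247). In the top view the middle-sized level is at (291,245). Next I'll measure the level and board poses.

```bash
python3 - <<'E'
from h import *
for n in("top","scene"):
    c=cam(n); hsv=cv2.cvtColor(c["img"],cv2.COLOR_BGR2HSV)
    seed={"top":dict(level=(291,245),board=(332,199)),"scene":dict(level=(360,229),board=(296,212))}[n]
    lev=cv2.inRange(hsv,(32,70,40),(130,255,255))
    brd=cv2.inRange(hsv,(3,70,40),(20,255,255))
    for nm,m,z in(("level",lev,.034),("board",brd,.055)):
        m=cv2.morphologyEx(m,cv2.MORPH_CLOSE,np.ones((3,3)))
        k,l,st,ce=cv2.connectedComponentsWithStats(m); 
        i=min(range(1,k),key=lambda i:np.hypot(*(ce[i]-seed[nm]))+(1e3 if st[i,4]<60 else 0))
        ys,xs=np.where(l==i)
        P=np.float32([pix2z(c,u,v,z)[:2]*1000 for u,v in zip(xs,ys)])
        (cx,cy),(w,h),a=cv2.minAreaRect(P)
        box=cv2.boxPoints(((cx,cy),(w,h),a)); e=max((box[1]-box[0],box[2]-box[1]),key=np.linalg.norm)
        print(n,nm,st[i,4],"c",round(cx),round(cy),"size",round(w),round(h),"dir",(e/np.linalg.norm(e)).round(3))
E
```

```text
top level 339 c 421 47 size 25 154 dir [ 0.188 -0.982]
top board 2374 c 576 -78 size 259 102 dir [0.139 0.99 ]
scene level 538 c 430 55 size 39 166 dir [ 0.188 -0.982]
scene board 2389 c 576 -76 size 269 103 dir [0.157 0.988]
```

Call:
arm_command:
  translation:
    - [0.82,0,-0.956]
    - [0.82,0,-0.956]
    - [0.82,0,-0.956]
  rotation:
    - [0,0,0]
    - [0,0,0]
    - [0,0,0]
  grip: [-1,-1,-1]

```text
time_s: 1.1
position: [0.217, 0.5029, 0.2439]
tcp_rot: [[0.959, -0.002, 0.283], [-0.283, -0.006, 0.959], [-0.0, -1.0, -0.006]]
force: [0.6, -0.3, 0.3]
opening: 1.001
```

Call:
arm_command:
  translation:
    - [0.82,0,-0.956]
    - [0.82,0,-0.956]
    - [0.82,0,-0.956]
  rotation:
    - [0,0,0]
    - [0,0,0]
    - [0,0,0]
  grip: [-1,-1,-1]

```text
time_s: 1.4
position: [0.2591, 0.4126, 0.2445]
tcp_rot: [[0.959, -0.001, 0.285], [-0.285, -0.003, 0.959], [-0.0, -1.0, -0.003]]
force: [0.3, 0.0, 0.2]
opening: 0.993
```

Call:
arm_command:
  translation:
    - [0.82,0,-0.956]
    - [0.82,0,-0.956]
    - [0.82,0,-0.956]
  rotation:
    - [0,0,0]
    - [0,0,0]
    - [0,0,0]
  grip: [-1,-1,-1]

```text
time_s: 1.7
position: [0.3016, 0.3218, 0.2448]
tcp_rot: [[0.958, 0.001, 0.286], [-0.286, -0.001, 0.958], [0.001, -1.0, -0.001]]
force: [0.3, -0.1, -0.5]
opening: 1.0
```

Call:
arm_command:
  translation:
    - [0.82,0,-0.956]
    - [0.82,0,-0.956]
    - [0.82,0,-0.956]
  rotation:
    - [0,0,0]
    - [0,0,0]
    - [0,0,0]
  grip: [-1,-1,-1]

```text
time_s: 2.0
position: [0.3445, 0.2303, 0.245]
tcp_rot: [[0.958, 0.003, 0.287], [-0.287, -0.0, 0.958], [0.003, -1.0, 0.001]]
force: [-0.8, -0.0, -0.2]
opening: 0.998
```

Call:
arm_command:
  translation:
    - [0.82,0,-0.956]
    - [0.82,0,-0.956]
    - [0.82,0,-0.956]
  rotation:
    - [0,0,0]
    - [0,0,0]
    - [0,0,0]
  grip: [-1,-1,-1]

```text
time_s: 2.3
position: [0.387, 0.1385, 0.2452]
tcp_rot: [[0.958, 0.005, 0.286], [-0.286, -0.001, 0.958], [0.005, -1.0, 0.001]]
force: [-0.8, 0.6, 0.2]
opening: 1.003
```

Call:
arm_command:
  translation:
    - [0.82,0,-0.956]
    - [0.82,0,-0.956]
    - [0.82,0,-0.956]
  rotation:
    - [0,0,0]
    - [0,0,0]
    - [0,0,0]
  grip: [-1,-1,-1]

```text
time_s: 2.6
position: [0.429, 0.0466, 0.2453]
tcp_rot: [[0.959, 0.006, 0.285], [-0.285, -0.001, 0.959], [0.006, -1.0, 0.0]]
force: [0.4, 0.6, -0.4]
opening: 0.995
```

Call:
arm_command:
  translation:
    - [0,0,0]
    - [0,0,0]
    - [0,0,0]
    - [0,0,0]
  rotation:
    - [0,0.525,0]
    - [0,0.525,0]
    - [0,0.525,0]
    - [0,0.525,0]
  grip: [-1,-1,-1,-1]

```text
time_s: 3.0
position: [0.4244, 0.0517, 0.2446]
tcp_rot: [[0.669, -0.0, 0.743], [-0.743, 0.001, 0.669], [-0.001, -1.0, 0.001]]
force: [0.5, -0.3, -0.3]
opening: 1.004
```

Call:
arm_command:
  translation:
    - [0,0,0]
    - [0,0,0]
    - [0,0,0]
    - [0,0,0]
  rotation:
    - [0,0.525,0]
    - [0,0.525,0]
    - [0,0.525,0]
    - [0,0.525,0]
  grip: [-1,-1,-1,-1]

```text
time_s: 3.4
position: [0.4244, 0.0519, 0.2446]
tcp_rot: [[0.183, 0.0, 0.983], [-0.983, 0.001, 0.183], [-0.001, -1.0, 0.0]]
force: [0.0, -0.1, -0.4]
opening: 1.004
```

```bash
python3 - <<'E'
from h import *
c=cam("wrist"); cv2.imwrite("pics/w1.png",c["img"])
for th,z in(("level",0),("vial_mid",.0265),("board_mid",.055),("knob_grip",.114)):
    for r in models.spot_point("wrist",th)[:3]:
        u,v=r["point"][0]*640,r["point"][1]*400
        print(th,round(r["conf"],2),round(u),round(v),pix2z(c,u,v,z).round(3))
print(proj(c,[.424,.052,.034]))
E
```

```text
level 0.88 309 174 [0.423 0.047 0.   ]
level 0.71 374 9 [0.455 0.221 0.   ]
vial_mid 0.73 311 175 [0.424 0.051 0.027]
vial_mid 0.63 373 7 [0.451 0.216 0.027]
board_mid 0.68 433 323 [ 0.579 -0.075  0.055]
knob_grip 0.77 548 179 [0.603 0.099 0.114]
[310.58671133 176.19275246]
```

View pics/w1.png

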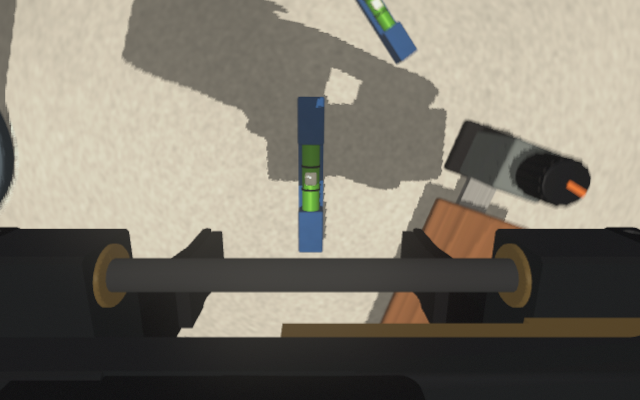

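The wrist view shows the level upright at px (311,174), aligned with the tool and spanning rows 97–251. The knob is at (548,180), and its orange mark is on the right. Next I descend and grasp.

Call:
arm_command:
  translation:
    - [0,0.9,0]
    - [0,0.9,0]
  rotation:
    - [0,0,0]
    - [0,0,0]
  grip: [-1,-1]

```text
time_s: 3.85
position: [0.4234, 0.05, 0.1709]
tcp_rot: [[0.188, -0.002, 0.982], [-0.982, 0.0, 0.188], [-0.001, -1.0, -0.002]]
force: [-0.4, 0.0, -1.0]
opening: 1.002
```

Call:
arm_command:
  translation:
    - [0,0.9,0]
    - [0,0.9,0]
    - [0,0.9,0]
  rotation:
    - [0,0,0]
    - [0,0,0]
    - [0,0,0]
  grip: [-1,-1,-1]

```text
time_s: 4.15
position: [0.4225, 0.0498, 0.0981]
tcp_rot: [[0.187, -0.007, 0.982], [-0.982, 0.001, 0.187], [-0.002, -1.0, -0.007]]
force: [-0.4, -0.2, -0.0]
opening: 1.001
```

Call:
arm_command:
  translation:
    - [0,0.5,0]
    - [0,0.9,0]
    - [0,0.9,0]
  rotation:
    - [0,0,0]
    - [0,0,0]
    - [0,0,0]
  grip: [-1,-1,-1]

```text
time_s: 4.45
position: [0.4235, 0.0495, 0.0267]
tcp_rot: [[0.187, -0.005, 0.982], [-0.982, 0.001, 0.187], [-0.002, -1.0, -0.005]]
force: [-1.2, 0.5, -0.2]
opening: 0.999
```

Call:
arm_command:
  translation:
    - [0,0,0]
    - [0,0,0]
    - [0,0,0]
    - [0,0,0]
    - [0,0,0]
  rotation:
    - [0,0,0]
    - [0,0,0]
    - [0,0,0]
    - [0,0,0]
    - [0,0,0]
  grip: [1,1,1,1,1]

```text
time_s: 4.95
position: [0.4249, 0.0492, 0.0295]
tcp_rot: [[0.186, 0.002, 0.982], [-0.982, -0.0, 0.186], [0.001, -1.0, 0.002]]
force: [-0.3, -0.4, -0.3]
opening: 0.63
```

Call:
arm_command:
  translation:
    - [0,0,0]
    - [0,0,0]
    - [0,0,0]
  rotation:
    - [0,0,0]
    - [0,0,0]
    - [0,0,0]
  grip: [1,1,1]

```text
time_s: 5.25
position: [0.4243, 0.0493, 0.0286]
tcp_rot: [[0.186, -0.0, 0.982], [-0.982, 0.0, 0.186], [-0.0, -1.0, -0.0]]
force: [-0.6, -0.1, 0.6]
opening: 0.359
```

Call:
arm_command:
  translation:
    - [0,0,0]
    - [0,0,0]
    - [0,0,0]
    - [0,-0.4,0]
    - [0,-0.75,0]
  rotation:
    - [0,0,0]
    - [0,0,0]
    - [0,0,0]
    - [0,0,0]
    - [0,0,0]
  grip: [1,1,1,1,1]

```text
time_s: 5.75
position: [0.4235, 0.0494, 0.0883]
tcp_rot: [[0.186, -0.003, 0.983], [-0.983, 0.001, 0.186], [-0.001, -1.0, -0.003]]
force: [0.2, 0.4, -2.4]
opening: 0.294
```

Call:
arm_command:
  translation:
    - [0,-0.4,0]
    - [0,-0.75,0]
    - [0,-0.75,0]
  rotation:
    - [0,0,0]
    - [0,0,0]
    - [0,0,0]
  grip: [1,1,1]

```text
time_s: 6.05
position: [0.4262, 0.0491, 0.1511]
tcp_rot: [[0.187, 0.007, 0.982], [-0.982, -0.001, 0.187], [0.002, -1.0, 0.007]]
force: [0.1, -0.2, -2.5]
opening: 0.298
```

Call:
arm_command:
  translation:
    - [0.3,0,0.29]
    - [0.6,0,0.57]
    - [0.862,0,0.822]
    - [0.862,0,0.822]
  rotation:
    - [0,0,0]
    - [0,0,0]
    - [0,0,0]
    - [0,0,0]
  grip: [1,1,1,1]

```text
time_s: 6.45
position: [0.5061, -0.0088, 0.1476]
tcp_rot: [[0.184, 0.005, 0.983], [-0.983, -0.002, 0.184], [0.003, -1.0, 0.005]]
force: [-0.2, -0.0, -1.8]
opening: 0.294
```

Call:
arm_command:
  translation:
    - [0.3,0,0.29]
    - [0.6,0,0.57]
    - [0.862,0,0.822]
    - [0.862,0,0.822]
  rotation:
    - [0,0,0]
    - [0,0,0]
    - [0,0,0]
    - [0,0,0]
  grip: [1,1,1,1]

```text
time_s: 6.85
position: [0.5824, -0.0641, 0.1472]
tcp_rot: [[0.185, 0.003, 0.983], [-0.983, -0.001, 0.185], [0.002, -1.0, 0.003]]
force: [0.4, -0.1, -2.0]
opening: 0.298
```

Call:
arm_command:
  translation:
    - [0,0,0]
    - [0,0,0]
    - [0,0,0]
    - [0,0.3,0]
    - [0,0.5,0]
  rotation:
    - [0,0.1,0]
    - [0,0.2,0]
    - [0,0.318,0]
    - [0,0.318,0]
    - [0,0.318,0]
  grip: [1,1,1,1,1]

```text
time_s: 7.35
position: [0.5769, -0.0606, 0.1063]
tcp_rot: [[-0.145, -0.004, 0.989], [-0.989, 0.001, -0.145], [-0.001, -1.0, -0.004]]
force: [0.1, 0.0, -2.4]
opening: 0.298
```

```bash
python3 - <<'E'
from h import *
c=cam("wrist"); cv2.imwrite("pics/w2.png",c["img"])
s=bot.read_state();print(s["position"],s["opening"],s["joint_positions"].round(1))
for th,z in(("level",.06),("vial_mid",.1),("board_mid",.057),("knob_grip",.114)):
    for r in models.spot_point("wrist",th)[:2]:
        u,v=r["point"][0]*640,r["point"][1]*400
        print(th,round(r["conf"],2),round(u),round(v),pix2z(c,u,v,z).round(3))
E
```

```text
[ 0.57516017 -0.06015187  0.10380275] 0.29629289757256266 [-17.   38.   95.1   0.   47.5  -8.7]
level 0.67 311 245 [ 0.576 -0.066  0.06 ]
vial_mid 0.78 313 268 [ 0.578 -0.062  0.1  ]
```

View pics/w2.png

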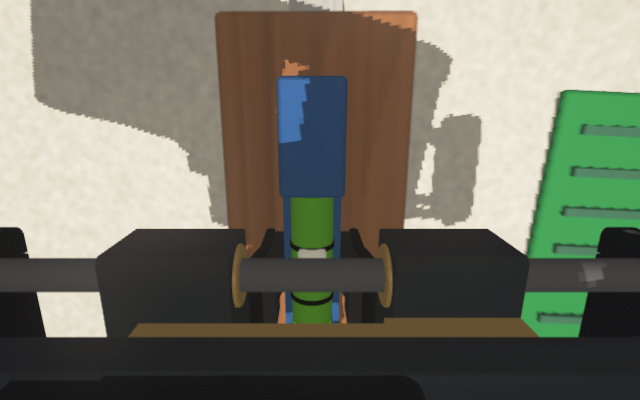

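The level is held centred over the board (px 312), along it, and clear of its edges. Now I lower until it touches and release.

Call:
arm_command:
  translation:
    - [0,0.1,0]
    - [0,0.13,0]
    - [0,0.16,0]
    - [0,0.16,0]
  rotation:
    - [0,0,0]
    - [0,0,0]
    - [0,0,0]
    - [0,0,0]
  grip: [1,1,1,1]

```text
time_s: 8.0
position: [0.5791, -0.0617, 0.0955]
tcp_rot: [[-0.145, -0.0, 0.989], [-0.989, 0.0, -0.145], [-0.0, -1.0, -0.0]]
force: [0.0, 0.4, -1.3]
opening: 0.299
```

Call:
arm_command:
  translation:
    - [0,0.02,0]
    - [0,0.04,0]
    - [0,0.04,0]
  rotation:
    - [0,0,0]
    - [0,0,0]
    - [0,0,0]
  grip: [1,1,1]

```text
time_s: 8.3
position: [0.5792, -0.0617, 0.0924]
tcp_rot: [[-0.145, -0.0, 0.989], [-0.989, 0.0, -0.145], [-0.0, -1.0, -0.0]]
force: [-0.1, -0.4, -2.6]
opening: 0.297
```

Call:
arm_command:
  translation:
    - [0,0.02,0]
    - [0,0.04,0]
    - [0,0.04,0]
  rotation:
    - [0,0,0]
    - [0,0,0]
    - [0,0,0]
  grip: [1,1,1]

```text
time_s: 8.6
position: [0.5791, -0.0617, 0.0891]
tcp_rot: [[-0.145, -0.001, 0.989], [-0.989, 0.0, -0.145], [-0.0, -1.0, -0.001]]
force: [-0.1, 0.0, -2.3]
opening: 0.298
```

Call:
arm_command:
  translation:
    - [0,0.02,0]
    - [0,0.04,0]
    - [0,0.04,0]
  rotation:
    - [0,0,0]
    - [0,0,0]
    - [0,0,0]
  grip: [1,1,1]

```text
time_s: 8.9
position: [0.5794, -0.0615, 0.0867]
tcp_rot: [[-0.145, 0.001, 0.989], [-0.989, -0.0, -0.145], [-0.0, -1.0, 0.001]]
force: [-0.4, 1.4, 3.8]
opening: 0.299
```

Call:
arm_command:
  translation:
    - [0,0,0]
    - [0,0,0]
    - [0,0,0]
    - [0,0,0]
    - [0,0,0]
  rotation:
    - [0,0,0]
    - [0,0,0]
    - [0,0,0]
    - [0,0,0]
    - [0,0,0]
  grip: [-0.2,-0.2,-0.2,-0.2,-0.2]

```text
time_s: 9.4
position: [0.5793, -0.0618, 0.086]
tcp_rot: [[-0.145, -0.0, 0.989], [-0.989, -0.0, -0.145], [0.0, -1.0, -0.0]]
force: [0.1, -0.3, -1.0]
opening: 0.584
```

Call:
arm_command:
  translation:
    - [0,-0.2,0]
    - [0,-0.6,0]
    - [0,-1,0]
    - [0,-1,0]
  rotation:
    - [0,0,0]
    - [0,0,0]
    - [0,0,0]
    - [0,0,0]
  grip: [-0.2,-0.5,-1,-1]

```text
time_s: 9.8
position: [0.5822, -0.0626, 0.1704]
tcp_rot: [[-0.145, 0.009, 0.989], [-0.989, -0.003, -0.145], [0.001, -1.0, 0.009]]
force: [0.7, 0.1, 0.7]
opening: 0.792
```

Call:
arm_command:
  translation:
    - [0.4,-0.4,0]
    - [0.8,-0.8,0]
    - [0.8,-0.8,0]
    - [0.8,-0.8,0]
    - [0.8,-0.8,0]
  rotation:
    - [0,0,0]
    - [0,0,0]
    - [0,0,0]
    - [0,0,0]
    - [0,0,0]
  grip: [-1,-1,-1,-1,-1]

```text
time_s: 10.3
position: [0.5688, -0.124, 0.2286]
tcp_rot: [[-0.145, -0.003, 0.989], [-0.989, 0.002, -0.145], [-0.001, -1.0, -0.003]]
force: [-1.1, 0.3, -0.1]
opening: 0.998
```

```bash
cat > b.py <<'E'
from h import *
import sys
def look(tag):
    s=bot.read_state(); print(s["time_s"],s["position"].round(4),s["force"].round(1),s["opening"].round(2),s["joint_positions"].round(1))
    c=cam("wrist"); cv2.imwrite(f"pics/{tag}.png",c["img"])
    for th,z in(("level",.06),("vial_mid",.0845),("bubble_mid",.0845),("knob_grip",.114)):
        for r in models.spot_point("wrist",th)[:2]:
            u,v=r["point"][0]*640,r["point"][1]*400
            print(th,round(r["conf"],2),round(u,1),round(v,1),pix2z(c,u,v,z).round(4))
    return c
if __name__=="__main__": look(sys.argv[1])
E
python3 b.py w3; python3 -c "
import cv2;i=cv2.imread('pics/w3.png')
cv2.imwrite('pics/w3b.png',i[:, 150:550])"
```

```text
Traceback (most recent call last):
  File "b.py", line 11, in <module>
    if __name__=="__main__": look(sys.argv[1])
                             ~~~~^^^^^^^^^^^^^
  File "b.py", line 4, in look
    s=bot.read_state(); print(s["time_s"],s["position"].round(4),s["force"].round(1),s["opening"].round(2),s["joint_positions"].round(1))
                                                                                     ^^^^^^^^^^^^^^^^^^
AttributeError: 'float' object has no attribute 'round'
[ WARN:0@0.018] global loadsave.cpp:275 findDecoder imread_('pics/w3.png'): can't open/read file: check file path/integrity
Traceback (most recent call last):
TypeError: 'NoneType' object is not subscriptable
```

```bash
sed -i 's/s\["opening"\].round(2)/round(s["opening"],2)/' b.py
python3 b.py w3
```

```text
10.3 [ 0.5688 -0.124   0.2286] [-1.1  0.3 -0.1] 1.0 [-23.3  28.1  89.2   0.   62.9 -15. ]
level 0.9 316.1 114.4 [ 0.5812 -0.0633  0.06  ]
level 0.76 126.1 271.7 [ 0.3824 -0.1814  0.06  ]
vial_mid 0.64 314.6 111.2 [ 0.5803 -0.0601  0.0845]
```

View pics/w3.png

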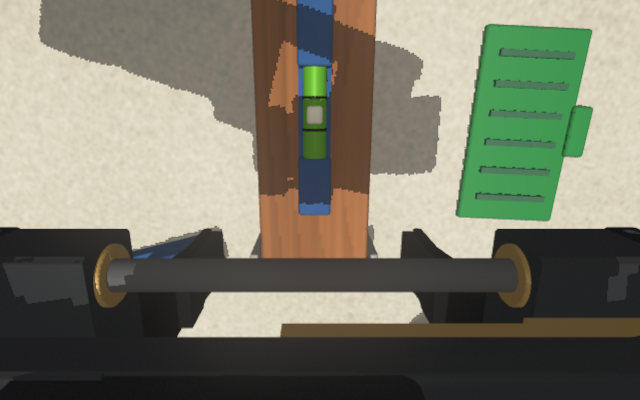

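Here the level lies flat on the board. The vial lines are at rows 98 and 130 and the bubble is at row ~115, so the unpressed offset is about 0. Pressing shifts the bubble about −9 mm, so the knob needs about +1.25 rad (71°) clockwise. Next is the move over to the knob.

Call:
arm_command:
  translation:
    - [-0.5,0,0]
    - [-0.93,0,0]
    - [-0.93,0,0]
  rotation:
    - [0,0,0]
    - [0,0,0]
    - [0,0,0]
  grip: [-1,-1,-1]

```text
time_s: 10.85
position: [0.5804, -0.0473, 0.2296]
tcp_rot: [[-0.141, -0.001, 0.99], [-0.99, 0.002, -0.141], [-0.002, -1.0, -0.002]]
force: [-0.8, 0.2, -0.9]
opening: 1.0
```

Call:
arm_command:
  translation:
    - [-0.5,0,0]
    - [-0.93,0,0]
    - [-0.93,0,0]
  rotation:
    - [0,0,0]
    - [0,0,0]
    - [0,0,0]
  grip: [-1,-1,-1]

```text
time_s: 11.15
position: [0.5915, 0.0257, 0.2298]
tcp_rot: [[-0.141, -0.0, 0.99], [-0.99, 0.001, -0.141], [-0.001, -1.0, -0.001]]
force: [-0.2, -0.6, 0.3]
opening: 1.0
```

Call:
arm_command:
  translation:
    - [-0.5,0,0]
    - [-0.93,0,0]
    - [-0.93,0,0]
    - [-0.93,0,0]
  rotation:
    - [0,0,0]
    - [0,0,0]
    - [0,0,0]
    - [0,0,0]
  grip: [-1,-1,-1,-1]

```text
time_s: 11.55
position: [0.6022, 0.0956, 0.2298]
tcp_rot: [[-0.143, -0.001, 0.99], [-0.99, -0.001, -0.143], [0.001, -1.0, -0.0]]
force: [1.0, -0.5, 0.7]
opening: 0.998
```

```bash
python3 - <<'E'
from b import *
c=look("w4"); print(proj(c,[.602,.097,.132]),proj(c,[.602,.097,.096]))
hsv=cv2.cvtColor(c["img"],cv2.COLOR_BGR2HSV)
m=cv2.inRange(hsv,(0,120,120),(18,255,255)); ys,xs=np.where(m[:228]>0); print(len(xs), xs.mean() if len(xs) else 0, ys.mean() if len(xs) else 0)
E
```

```text
11.55 [0.6022 0.0956 0.2298] [ 1.  -0.5  0.7] 1.0 [-1.4 30.  85.2 -0.1 64.8  6.8]
level 0.88 146.1 70.5 [0.4817 0.2105 0.06  ]
vial_mid 0.9 133.9 70.9 [0.4828 0.2079 0.0845]
bubble_mid 0.62 135.4 65.4 [0.485  0.2115 0.0845]
knob_grip 0.76 311.4 196.7 [0.6029 0.0991 0.114 ]
[310.54049206 206.31824511] [310.70548986 193.59618733]
119 322.1344537815126 202.6386554621849
```

View pics/w4.png

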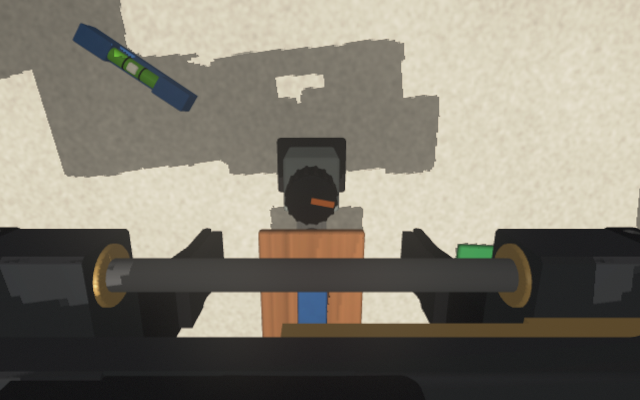

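The knob is at px (312,195), within about 3 mm of my estimate. Next I descend and close on it.

Call:
arm_command:
  translation:
    - [-0.04,0.4,0]
    - [-0.04,0.7,0]
    - [-0.04,0.7,0]
  rotation:
    - [0,0,0]
    - [0,0,0]
    - [0,0,0]
  grip: [-1,-1,-1]

```text
time_s: 12.1
position: [0.6002, 0.098, 0.1709]
tcp_rot: [[-0.146, -0.008, 0.989], [-0.989, -0.0, -0.146], [0.001, -1.0, -0.008]]
force: [-0.3, 0.1, -0.4]
opening: 0.999
```

Call:
arm_command:
  translation:
    - [0,0.4,0]
    - [0,0.7,0]
    - [0,0.7,0]
  rotation:
    - [0,0,0]
    - [0,0,0]
    - [0,0,0]
  grip: [-1,-1,-0.5]

```text
time_s: 12.4
position: [0.6011, 0.0983, 0.1162]
tcp_rot: [[-0.146, -0.006, 0.989], [-0.989, -0.0, -0.146], [0.001, -1.0, -0.006]]
force: [0.6, 0.8, 0.8]
opening: 0.966
```

Call:
arm_command:
  translation:
    - [0,0,0]
    - [0,0,0]
    - [0,0,0]
    - [0,0,0]
    - [0,0,0]
  rotation:
    - [0,0,0]
    - [0,0,0]
    - [0,0,0]
    - [0,0,0]
    - [0,0,0]
  grip: [1,1,1,1,1]

```text
time_s: 12.9
position: [0.6032, 0.099, 0.119]
tcp_rot: [[-0.145, 0.001, 0.989], [-0.989, -0.0, -0.145], [-0.0, -1.0, 0.001]]
force: [0.7, -0.5, 0.5]
opening: 0.538
```

Call:
arm_command:
  translation:
    - [0,0,0]
    - [0,0,0]
    - [0,0,0]
  rotation:
    - [0,0,0]
    - [0,0,0]
    - [0,0,0]
  grip: [1,1,1]

```text
time_s: 13.2
position: [0.602, 0.0991, 0.1183]
tcp_rot: [[-0.145, -0.002, 0.989], [-0.989, 0.0, -0.145], [0.0, -1.0, -0.002]]
force: [-1.8, -0.2, 3.1]
opening: 0.407
```

Call:
arm_command:
  translation:
    - [0,0,0]
    - [0,0,0]
    - [0,0,0]
    - [0,0,0]
    - [0,0,0]
  rotation:
    - [0,0,0]
    - [0,0.13,0]
    - [0,0.26,0]
    - [0,0.39,0]
    - [0,0.52,0]
  grip: [1,1,1,1,1]

```text
time_s: 13.7
position: [0.6012, 0.0994, 0.1183]
tcp_rot: [[-0.64, -0.003, 0.769], [-0.769, 0.0, -0.64], [0.002, -1.0, -0.003]]
force: [-4.7, 1.2, 6.7]
opening: 0.406
```

Call:
arm_command:
  translation:
    - [0,0,0]
    - [0,0,0]
    - [0,0,0]
    - [0,0,0]
    - [0,0,0]
  rotation:
    - [0,0.13,0]
    - [0,0.26,0]
    - [0,0.39,0]
    - [0,0.52,0]
    - [0,0.67,0]
  grip: [1,1,1,1,1]

```text
time_s: 14.2
position: [0.6007, 0.1003, 0.1183]
tcp_rot: [[-0.984, -0.004, 0.18], [-0.18, 0.002, -0.984], [0.004, -1.0, -0.003]]
force: [-5.2, 3.5, 6.2]
opening: 0.404
```

Call:
arm_command:
  translation:
    - [0,0,0]
    - [0,0,0]
  rotation:
    - [0,0,0]
    - [0,0,0]
  grip: [1,1]

```text
time_s: 14.4
position: [0.6007, 0.1003, 0.1183]
tcp_rot: [[-0.983, -0.004, 0.184], [-0.184, 0.002, -0.983], [0.004, -1.0, -0.003]]
force: [-5.3, 2.1, 6.9]
opening: 0.409
```

Call:
arm_command:
  translation:
    - [0,0,0]
    - [0,0,0]
    - [0,0,0]
    - [0,0,0]
    - [0,-0.4,0]
  rotation:
    - [0,0,0]
    - [0,0,0]
    - [0,0,0]
    - [0,0,0]
    - [0,0,0]
  grip: [-0.3,-0.3,-0.3,-0.3,-0.3]

```text
time_s: 14.9
position: [0.5999, 0.0986, 0.1463]
tcp_rot: [[-0.983, -0.01, 0.185], [-0.185, -0.0, -0.983], [0.009, -1.0, -0.002]]
force: [-1.1, -0.6, -0.9]
opening: 0.644
```

Call:
arm_command:
  translation:
    - [0,-0.5,0]
    - [0,-1,0]
    - [0,-1,0]
  rotation:
    - [0,0,0]
    - [0,0,0]
    - [0,0,0]
  grip: [1,1,1]

```text
time_s: 15.2
position: [0.6071, 0.0988, 0.2364]
tcp_rot: [[-0.983, 0.014, 0.185], [-0.185, -0.0, -0.983], [-0.013, -1.0, 0.003]]
force: [1.0, 0.0, 0.5]
opening: 0.462
```

Call:
arm_command:
  translation:
    - [0,0,0]
    - [0,0,0]
    - [0,0,0]
    - [0,0,0]
    - [0,0,0]
  rotation:
    - [0,-0.593,0]
    - [0,-0.593,0]
    - [0,-0.593,0]
    - [0,-0.593,0]
    - [0,-0.593,0]
  grip: [1,1,1,1,1]

```text
time_s: 15.7
position: [0.6025, 0.0988, 0.2292]
tcp_rot: [[-0.691, -0.001, 0.723], [-0.723, -0.0, -0.691], [0.001, -1.0, -0.001]]
force: [-0.5, 0.1, 0.0]
opening: 0.037
```

Call:
arm_command:
  translation:
    - [0,0,0]
    - [0,0,0]
    - [0,0,0]
    - [0,0,0]
    - [0,0,0]
  rotation:
    - [0,-0.593,0]
    - [0,-0.593,0]
    - [0,-0.593,0]
    - [0,-0.593,0]
    - [0,-0.593,0]
  grip: [1,1,1,1,1]

```text
time_s: 16.2
position: [0.6026, 0.0988, 0.2296]
tcp_rot: [[-0.144, -0.001, 0.99], [-0.99, -0.0, -0.144], [0.0, -1.0, -0.001]]
force: [0.3, -0.3, 0.3]
opening: 0.005
```

Call:
arm_command:
  translation:
    - [0.5,0,0]
    - [0.916,0,0.013]
    - [0.916,0,0.013]
  rotation:
    - [0,0,0]
    - [0,0,0]
    - [0,0,0]
  grip: [1,1,1]

```text
time_s: 16.5
position: [0.5933, 0.0227, 0.2298]
tcp_rot: [[-0.15, -0.0, 0.989], [-0.989, -0.002, -0.15], [0.002, -1.0, -0.0]]
force: [1.2, 0.9, 0.1]
opening: 0.006
```

Call:
arm_command:
  translation:
    - [0.5,0,0]
    - [0.916,0,0.013]
    - [0.916,0,0.013]
  rotation:
    - [0,0,0]
    - [0,0,0]
    - [0,0,0]
  grip: [1,1,1]

```text
time_s: 16.8
position: [0.5842, -0.0497, 0.23]
tcp_rot: [[-0.15, 0.0, 0.989], [-0.989, -0.001, -0.15], [0.001, -1.0, 0.001]]
force: [-0.4, 0.0, -0.9]
opening: 0.006
```

Call:
arm_command:
  translation:
    - [0.5,0,0]
    - [0.916,0,0.013]
    - [0.916,0,0.013]
    - [0.916,0,0.013]
  rotation:
    - [0,0,0]
    - [0,0,0]
    - [0,0,0]
    - [0,0,0]
  grip: [1,1,1,1]

```text
time_s: 17.2
position: [0.5747, -0.1187, 0.2299]
tcp_rot: [[-0.145, -0.0, 0.989], [-0.989, 0.001, -0.145], [-0.001, -1.0, -0.0]]
force: [0.5, 0.3, -0.3]
opening: 0.006
```

```bash
python3 - <<'E'
from b import *
c=look("w5")
cv2.imwrite("pics/w5c.png",cv2.resize(c["img"][0:260,220:420],None,fx=2,fy=2))
s=bot.read_state(); p=np.array([.580,-.062,.0845]); d=np.array([.572,-.118,.116])-s["position"]
print("vial px when pressing",proj(c,p-d), "fingers closed tip", proj(c,s["position"]-[0,0,.022]))
E
```

```text
17.2 [ 0.5747 -0.1187  0.2299] [ 0.5  0.3 -0.3] 0.01 [-22.6  28.3  88.6   0.1  63.2 -14.3]
level 0.89 310.1 121.2 [ 0.5818 -0.063   0.06  ]
vial_mid 0.71 306.0 122.3 [ 0.5787 -0.0623  0.0845]
vial_mid 0.46 306.5 110.4 [ 0.5805 -0.0534  0.0845]
bubble_mid 0.57 306.3 111.8 [ 0.5802 -0.0544  0.0845]
bubble_mid 0.53 101.9 293.4 [ 0.3767 -0.1837  0.0845]
vial px when pressing [310.22036706 131.60548046] fingers closed tip [310.5914385  250.69251402]
```

View pics/w5c.png

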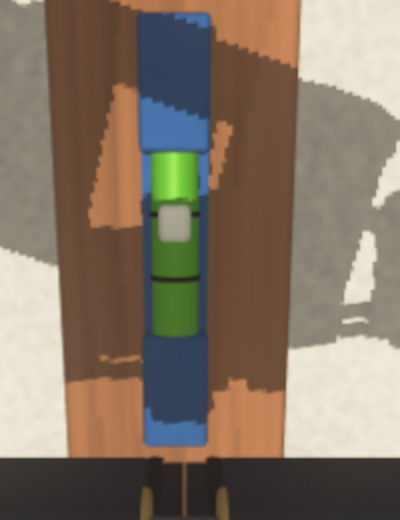

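The bubble is at crop row 223 and the lines are at rows 214 and 279. That puts it about +8 mm towards the foot unpressed, or about −1 mm once pressed. Now I press on the hinge-side block, where the camera still sees the vial.

Call:
arm_command:
  translation:
    - [0,0.4,0]
    - [0,0.66,0]
    - [0,0.66,0]
  rotation:
    - [0,0,0]
    - [0,0,0]
    - [0,0,0]
  grip: [1,1,1]

```text
time_s: 17.75
position: [0.5726, -0.1174, 0.1746]
tcp_rot: [[-0.141, -0.006, 0.99], [-0.99, 0.003, -0.141], [-0.002, -1.0, -0.007]]
force: [0.2, -0.1, 0.2]
opening: 0.007
```

Call:
arm_command:
  translation:
    - [0,0.3,0]
    - [0,0.5,0]
    - [0,0.64,0]
    - [0,0.64,0]
  rotation:
    - [0,0,0]
    - [0,0,0]
    - [0,0,0]
    - [0,0,0]
  grip: [1,1,1,1]

```text
time_s: 18.15
position: [0.5743, -0.1186, 0.1255]
tcp_rot: [[-0.142, -0.002, 0.99], [-0.99, 0.001, -0.142], [-0.0, -1.0, -0.002]]
force: [-0.5, 0.2, 0.1]
opening: 0.006
```

Call:
arm_command:
  translation:
    - [0,0.02,0]
    - [0,0.05,0]
    - [0,0.05,0]
  rotation:
    - [0,0,0]
    - [0,0,0]
    - [0,0,0]
  grip: [1,1,1]

```text
time_s: 18.45
position: [0.575, -0.1192, 0.1227]
tcp_rot: [[-0.142, 0.001, 0.99], [-0.99, -0.0, -0.142], [0.0, -1.0, 0.001]]
force: [-0.5, 0.2, 0.3]
opening: 0.006
```

Call:
arm_command:
  translation:
    - [0,0.02,0]
    - [0,0.05,0]
    - [0,0.05,0]
  rotation:
    - [0,0,0]
    - [0,0,0]
    - [0,0,0]
  grip: [1,1,1]

```text
time_s: 18.75
position: [0.575, -0.1191, 0.1184]
tcp_rot: [[-0.142, 0.001, 0.99], [-0.99, -0.0, -0.142], [-0.0, -1.0, 0.001]]
force: [-0.2, 1.5, 3.5]
opening: 0.003
```

Call:
arm_command:
  translation:
    - [0,0.015,0]
    - [0,0.025,0]
    - [0,0.025,0]
  rotation:
    - [0,0,0]
    - [0,0,0]
    - [0,0,0]
  grip: [1,1,1]

```text
time_s: 19.05
position: [0.5751, -0.1186, 0.1169]
tcp_rot: [[-0.143, 0.001, 0.99], [-0.99, 0.001, -0.143], [-0.001, -1.0, 0.001]]
force: [-0.3, 2.7, 6.4]
opening: 0.005
```

Call:
arm_command:
  translation:
    - [0,0.015,0]
    - [0,0.025,0]
    - [0,0.025,0]
  rotation:
    - [0,0,0]
    - [0,0,0]
    - [0,0,0]
  grip: [1,1,1]

```text
time_s: 19.35
position: [0.5752, -0.1183, 0.1162]
tcp_rot: [[-0.142, 0.002, 0.99], [-0.99, 0.001, -0.142], [-0.001, -1.0, 0.002]]
force: [-2.0, 4.3, 13.6]
opening: 0.007
```

Call:
arm_command:
  translation:
    - [0,0.01,0]
    - [0,0.01,0]
    - [0,0.01,0]
    - [0,0.01,0]
    - [0,0.01,0]
  rotation:
    - [0,0,0]
    - [0,0,0]
    - [0,0,0]
    - [0,0,0]
    - [0,0,0]
  grip: [1,1,1,1,1]

```text
time_s: 19.85
position: [0.5752, -0.1183, 0.1161]
tcp_rot: [[-0.142, 0.002, 0.99], [-0.99, 0.001, -0.142], [-0.001, -1.0, 0.002]]
force: [-2.1, 3.9, 16.4]
opening: 0.005
```

Call:
arm_command:
  translation:
    - [0,0,0]
    - [0,0,0]
    - [0,0,0]
    - [0,0,0]
    - [0,0,0]
  rotation:
    - [0,0,0]
    - [0,0,0]
    - [0,0,0]
    - [0,0,0]
    - [0,0,0]
  grip: [1,1,1,1,1]

```text
time_s: 20.35
position: [0.5752, -0.1183, 0.1161]
tcp_rot: [[-0.142, 0.002, 0.99], [-0.99, 0.001, -0.142], [-0.001, -1.0, 0.002]]
force: [-2.7, 4.9, 17.5]
opening: 0.004
```

```bash
python3 - <<'E'
from b import *
c=look("w6")
cv2.imwrite("pics/w6c.png",cv2.resize(c["img"][0:260,180:440],None,fx=2,fy=2))
E
```

```text
20.35 [ 0.5752 -0.1183  0.1161] [-2.7  4.9 17.5] 0.0 [-22.6  37.2  93.8   0.1  48.9 -14.4]
level 0.72 50.8 340.7 [ 0.4014 -0.1692  0.06  ]
level 0.62 306.4 128.5 [ 0.581  -0.0611  0.06  ]
vial_mid 0.72 303.3 131.2 [ 0.5799 -0.0606  0.0845]
```

View pics/w6c.png

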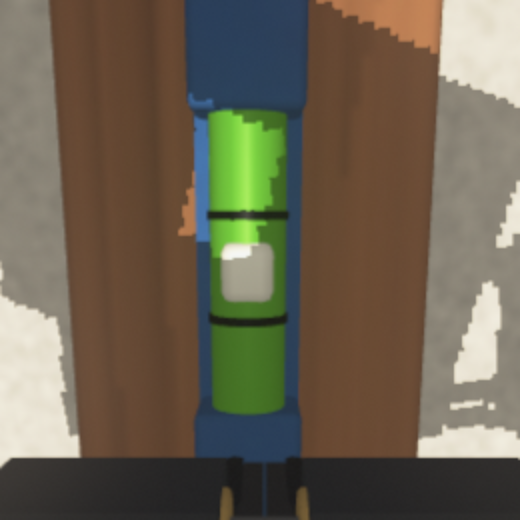

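Pressed with 17.5 N and settled, the bubble is at crop row 272. The lines are at rows 215 and 320 (middle 267.5), so it is about −0.9 mm off centre. That matches the prediction for a fully depressed spring, so I'm handing in.

```bash
python3 -c "
from rig import bot
print(bot.hand_in()); s=bot.read_state(); print(s['time_s'],s['force'],s['position'])"
```

```text
the job is handed in; nothing more can be done
None
the job is handed in; nothing more can be done
```

I handed the job in with the level pressed down and its bubble between the two lines. No verdict is reported, so I can't say whether it passed.

- **What I did:** I laid the middle-sized blue level along the middle of the riser's board, about 15 mm towards the foot. I turned the knob 71° clockwise, then pressed the level's hinge-side end block with closed fingers at about 17.5 N.
- **Bubble:** after about 1 s of steady pressing it sat about 0.9 mm from the vial middle, against a limit of 4.2 mm. It moved from about +8 mm unpressed to −0.9 mm pressed, which is the 9 mm shift expected with the sprung foot fully down.
- **Not checked:** I didn't measure the spring travel directly, only inferred it from the bubble and the jump in force. I took no closing picture of the other items on the shelf, but I planned the moves to stay clear of them and saw no unexpected contact forces.
- **Disagreements:** the first position estimates for the knob and level differed by up to 10–15 mm between cameras. The close wrist-camera views settled both.

The run used about 20 s of the 64 s allowed.

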